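# Put the jars and the blanking plug into their own nests of the dial plate

## Task

The powder filler's dial plate has been loaded wrongly: its four colour-coded nests hold three sample jars and the blue blanking plug, and none is in its own nest. Exchange them so that each jar stands upright and fully down in the nest collar with the colour of its cap (yellow, black, red) and the blue plug closes the blue nest; the empty steel pan beside the dial is there to park a part in on the way. Do not tip a jar or the plug over.

Things in the scene. Friction and masses are not known exactly. Their poses are not given: they have to be found in the camera images.
- jar_yellow: Sample jar, loose, about 0.11 kg: upright cylinder 41 mm in diameter and 106 mm tall with a yellow (gold) cap and a green label. Origin at the centre of its underside, z up along its axis. The 42 mm wide cap, from 85 mm above the underside to the top, is where to grip it from above.
- jar_black: Sample jar, loose, about 0.11 kg: upright cylinder 40 mm in diameter and 105 mm tall with a black cap and a blue label. Origin at the centre of its underside, z up along its axis. The 41 mm wide cap, from 85 mm above the underside to the top, is where to grip it from above.
- jar_red: Sample jar, loose, about 0.11 kg: upright cylinder 43 mm in diameter and 105 mm tall with a red cap and a black label. Origin at the centre of its underside, z up along its axis. The 44 mm wide cap, from 85 mm above the underside to the top, is where to grip it from above.
- plug_blue: Blue plastic blanking plug, loose, about 0.15 kg, 88 mm tall: a solid round foot 43 mm in diameter and 32 mm high, a thin neck, and a round grip knob 30 mm in diameter from 60 to 88 mm above the underside, to be gripped from above. Origin at the centre of its underside, z up along its axis.
- nest_yellow: Yellow nest collar fixed on the round aluminium dial plate (260 mm across, top 24 mm above the worktop; four nests 90 degrees apart on an 85 mm radius, in changing order). Pocket: 48 mm bore, flared to 54 mm at the mouth, 26 mm deep; collar foot 80 mm across. Origin: centre of the pocket floor, z up; a part is home with its own origin here. Home of the jar with the yellow cap.
- nest_black: Black nest collar fixed on the round aluminium dial plate (260 mm across, top 24 mm above the worktop; four nests 90 degrees apart on an 85 mm radius, in changing order). Pocket: 48 mm bore, flared to 54 mm at the mouth, 26 mm deep; collar foot 80 mm across. Origin: centre of the pocket floor, z up; a part is home with its own origin here. Home of the jar with the black cap.
- nest_red: Red nest collar fixed on the round aluminium dial plate (260 mm across, top 24 mm above the worktop; four nests 90 degrees apart on an 85 mm radius, in changing order). Pocket: 48 mm bore, flared to 54 mm at the mouth, 26 mm deep; collar foot 80 mm across. Origin: centre of the pocket floor, z up; a part is home with its own origin here. Home of the jar with the red cap.
- nest_blue: Blue nest collar fixed on the round aluminium dial plate (260 mm across, top 24 mm above the worktop; four nests 90 degrees apart on an 85 mm radius, in changing order). Pocket: 48 mm bore, flared to 54 mm at the mouth, 26 mm deep; collar foot 80 mm across. Origin: centre of the pocket floor, z up; a part is home with its own origin here. This pocket is not in use and is closed by the blue plug.
- dial: Round aluminium dial plate, 260 mm across, its top 24 mm high, fixed; carries the nests. Origin: centre of its underside, z up. Outside its rim, at 45 degrees from its +x towards +y, a grey index plunger with black knob, 82 mm high, reaches 168 mm from the centre. Tall machines near by: a mill to the left and behind-left, the filler behind-right.
- pan: Shallow round steel pan, empty, fixed on the worktop to the right of the dial: 196 mm across the rim, 16 mm high, with a flat floor 165 mm across and 2 mm thick. Origin at the centre of its underside, z up. A free place to park one part standing upright.
Not all that is in view belongs to the job. What is shaped like the plug_blue but turquoise is not meant.

How it is judged (in metres and radians):
At the end, for the whole second after the job is handed in: Each jar is in the nest with the colour of its cap and the blue plug in the blue nest: its axis within 8 mm of the nest's axis, its underside within 6 mm of the pocket's floor, within 0.1 rad of upright, released and at rest (horizontal distance between jar_yellow and nest_yellow below 0.008 m and z of jar_yellow in the frame of nest_yellow below 0.006 m and angle between each of jar_yellow, jar_black, jar_red, plug_blue's own z axis and vertical below 0.1 rad and linear speed of each of jar_yellow, jar_black, jar_red, plug_blue below 0.02 m/s and contact force between each of jar_yellow, jar_black, jar_red, plug_blue and the fingers below 0.1 N and horizontal distance between jar_black and nest_black below 0.008 m and z of jar_black in the frame of nest_black below 0.006 m and horizontal distance between jar_red and nest_red below 0.008 m and z of jar_red in the frame of nest_red below 0.006 m and horizontal distance between plug_blue and nest_blue below 0.008 m and z of plug_blue in the frame of nest_blue below 0.006 m); the robot touches nothing.
It fails at once if a jar or the plug is tipped over (more than 45 degrees) (angle between any of jar_yellow, jar_black, jar_red, plug_blue's own z axis and vertical above 0.785 rad).
It also fails if it takes over 128 s, if anything falls off the work surface, if the arm or the gripper's body presses on something with over 40 N, if the wrist force passes 120 N, or if a joint passes its speed limit or range.

## Robot

A 7-joint arm with a two-finger parallel gripper is mounted at the origin on a cart in front of the work surface, level with it; the furniture and walls round the work are solid. World frame = base frame: x ahead of the robot, y to its left, z up, the work surface at z = 0. Lengths are in m, angles in degrees, forces in N, time in s.
With the tool pointing down it reaches from about 0.4 to 0.9 m from the base axis. Payload 5.6 kg.
Tool frame: the origin (TCP) lies at the centre of the arm's flange, where the gripper is bolted on; the fingertips stand 190 mm ahead of it and the grasp point (between the pads) lies 171 mm ahead of it (robot.tip_extent is the z of the fingertips in the tool frame, in m); z points along the fingers, y is the line along which they close (so a half turn about z gives the same grasp; the last joint's range is limited). The gripper opens to 92 mm and grips with 3 to 60 N. Pads are 20 mm wide; open, the fingers measure 128 mm over their backs; the gripper's body (75 mm by 189 mm) begins 69 mm behind the grasp point.
Start: joints at [-76.203, 26.786, -0.665, 91.828, 0.344, 61.387, -3.226], TCP at [0.182, 0.624, 0.405] pointing down, gripper open.
Joint ranges: [-144.91, 144.91], [-17.63, 115.5], [-89.93, 88.59], [15.96, 139.68], [-74.01, 254.01], [8.47, 105.57], [-167.45, 167.45]. Speed limits (degrees/s): [147.25, 147.25, 180, 180, 180, 180, 180].

## Interface

Orientations are given as a 3x3 rotation matrix whose columns are the frame's x, y, z axes.
In Python, from bench import robot gives the robot as it stands. The module is installed in compiled form; this text tells all that it offers.
- The arm moves only by the tool send_rows, never from a script. Its argument "targets" is a list of rows, each a list of 5 numbers: the shift along the tool's x, y, z in m, then the turn about the tool's z in rad, then the finger opening in m, from 0 to 0.0919. A call has 1 to 10 rows; each row shifts and turns the commanded pose from where the row before left it, along the tool's axes as they then stand; what a row does not reach is not made up. A row lasts 1/10 s, in which the tool goes at most 50 mm and 8.59 degrees, less where a joint would pass 70% of its speed; a pose out of reach is approached as far as the arm can. A call is refused whole if a number of a shift passes 0.05 or a number of a turn 0.15, either way. A call with a gripper value outside its range is refused whole. The fingers move at their own pace and stop on an object; "grip_force" is the grip in N (left out, the last holds). Time passes only in rows, so rows that do not move let the fingers close. It gives the time, the measured TCP pose, the force, the opening and the grip force at its end, in the units of the state.
- robot.sense(): the state, without advancing time (a new reading comes with each control period).
- robot.capture(name): name is "side" or "top" or "wrist"; returns (picture, depth): 480x640x3 uint8, red, green, blue; 480x640 float32, m along the optical axis (not along the pixel's ray), 0 where there is no reading.
- robot.get_calibration(name): a dict with "camera_matrix" (3x3 intrinsics, pixels), "origin" and "orientation" of the camera in the world. Camera axes: x right, y down, z forward; pixel columns grow to the right and rows downward; lengths in m; the calibration is good to about 2 mm. A picture is of the moment at which its call begins: read the wrist's pose just before it. get_calibration takes no time and is no camera call; for the wrist camera it gives the pose at the moment of the call.
- robot.close_job(): hands the job in; it is judged then, once.
The state is a dict: "time": time; "joints": joint angles; "qvel": joint speeds; "joint_torque": joint torques, N m; "ee_pos": TCP position; "eef_rot": TCP orientation; "wrist_force": force on the tool from outside, world axes, zero at the start; "torque": the same for the moment, N m; "finger_gap": opening from 0.0 (shut) to 1.0 (fully open); "grip_force": force on a finger pad.
Only numpy, scipy, OpenCV 4.12 (cv2) and the standard library are available. Lean on these libraries where they do the work, as an engineer would, in place of code of your own. Each camera call takes 0.05 s, during which the arm holds its last target. There are 200 camera calls.

## Working session

There is one attempt and no reset: what is moved stays moved. The work goes in short steps, Python scripts to look and compute and a tool call to move; the robot and the scene stay as the last step left them, time stands still between calls to the robot, and variables do not carry over. Pictures are saved under pics/ and viewed, at most 14 in all, crops included, and the job is handed in when it is done.

Besides the shell and the picture viewer there is one more tool, called in YAML: its name, and indented under it one key for each argument. send_rows: Moves the arm, as the interface text tells. Its arguments: {"type":"object","properties":{"targets":{"type":"array","items":{"type":"array","items":{"type":"number"}}},"grip_force":{"type":"number"}},"required":["targets"]}

```bash
mkdir -p pics; ls
python3 - <<'E'
from bench import robot
import cv2, numpy as np
s=robot.sense(); print({k:np.round(v,3).tolist() for k,v in s.items()})
for n in ("top","side"):
    p,d=robot.capture(n); cv2.imwrite(f"pics/{n}0.png",p[...,::-1]); np.save(f"{n}0.npy",d)
    c=robot.get_calibration(n); print(n,{k:np.round(v,3).tolist() for k,v in c.items()})
E
```

```text
pics
{'time': 0.0, 'joints': [-76.204, 26.835, -0.664, 91.882, 0.344, 61.386, -3.224], 'qvel': [-0.056, 0.009, 0.034, -0.002, 0.035, 0.039, -0.08], 'joint_torque': [0.0, -52.057, -0.012, -24.374, -0.057, 0.017, 0.0], 'ee_pos': [0.182, 0.624, 0.404], 'eef_rot': [[-0.96, 0.28, -0.0], [0.28, 0.96, -0.002], [-0.0, -0.002, -1.0]], 'wrist_force': [-0.369, 0.061, -0.635], 'torque': [-0.009, -0.038, -0.01], 'grip_force': 0.0, 'finger_gap': 1.002}
top {'camera_matrix': [[486.203, 0.0, 320.832], [0.0, 486.203, 245.744], [0.0, 0.0, 1.0]], 'origin': [0.508, -0.07, 1.057], 'orientation': [[-0.008, -0.996, 0.084], [-1.0, 0.007, -0.009], [0.008, -0.084, -0.996]]}
side {'camera_matrix': [[532.9, 0.0, 318.645], [0.0, 532.9, 240.945], [0.0, 0.0, 1.0]], 'origin': [0.352, -0.893, 0.626], 'orientation': [[0.962, -0.132, 0.241], [-0.273, -0.54, 0.796], [0.025, -0.831, -0.556]]}
```

View pics/top0.png

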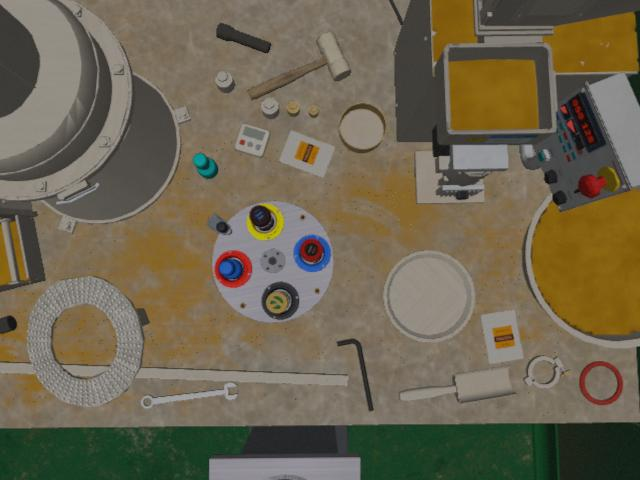

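View pics/side0.png

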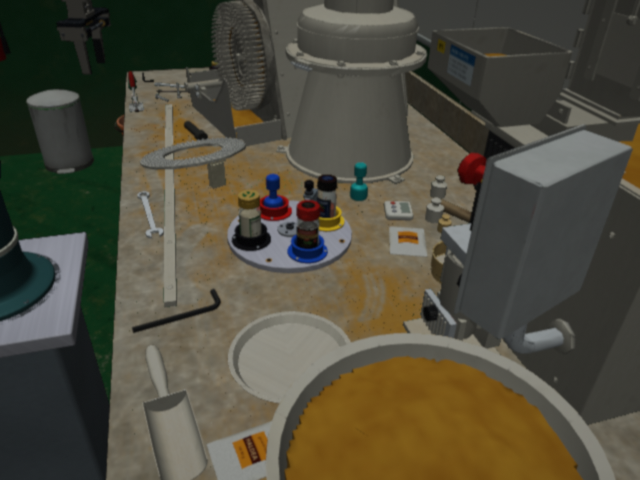

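The top view shows the dial at about (273,261). The yellow nest (265,220) holds the black jar, the blue nest (311,252) holds the red jar, the black nest (281,300) holds the yellow jar and the red nest (233,268) holds the blue plug. The pan is at (429,296) and the turquoise decoy at (204,165). So there are two pairwise swaps.

```bash
cat > h.py <<'E'
import numpy as np, cv2
from bench import robot
def ray(c,uv):
    K=np.array(c["camera_matrix"]);R=np.array(c["orientation"]);o=np.array(c["origin"])
    return o,R@np.linalg.solve(K,[uv[0],uv[1],1.])
def onplane(c,uv,z):
    o,d=ray(c,uv); return o+d*(z-o[2])/d[2]
def bydepth(c,uv,dep):
    o,d=ray(c,uv); return o+d*dep
def tri(rays):
    A=np.zeros((3,3));b=np.zeros(3)
    for o,d in rays:
        d=d/np.linalg.norm(d);P=np.eye(3)-np.outer(d,d);A+=P;b+=P@o
    x=np.linalg.solve(A,b)
    return x,max(np.linalg.norm((np.eye(3)-np.outer(d,d)/(d@d))@(x-o)) for o,d in rays)
E
python3 - <<'E'
from h import *
np.set_printoptions(precision=4,suppress=True)
c=robot.get_calibration("top");D=np.load("top0.npy")
for n,uv in dict(blackjar=(261,215),redjar=(312,250),yeljar=(279,299),plug=(230,268),dial=(273,261),pan=(429,296),plate=(255,290)).items():
    d=np.median(D[uv[1]-2:uv[1]+3,uv[0]-2:uv[0]+3]); print(n,bydepth(c,uv,d))
w=robot.get_calibration("wrist");print(w); s=robot.sense()
R=s["eef_rot"];print("cam in tool",R.T@(np.array(w["origin"])-s["ee_pos"]),R.T@np.array(w["orientation"]))
E
```

```text
blackjar [0.6462 0.0361 0.1285]
redjar [ 0.5779 -0.0616  0.1297]
yeljar [0.4853 0.0016 0.1292]
plug [0.5454 0.098  0.1108]
dial [0.5623 0.0211 0.0384]
pan [ 0.4859 -0.3129  0.0007]
plate [0.502  0.0606 0.0226]
{'camera_matrix': array([[365.7445,   0.    , 318.0603],
       [  0.    , 365.7445, 242.2123],
       [  0.    ,   0.    ,   1.    ]]), 'origin': array([0.1181, 0.6427, 0.3822]), 'orientation': array([[ 0.2801,  0.9325,  0.2282],
       [ 0.96  , -0.272 , -0.0666],
       [-0.0001,  0.2377, -0.9713]])}
cam in tool [0.0666 0.0003 0.0216] [[-0.     -0.9714 -0.2376]
 [ 1.     -0.0004  0.0015]
 [-0.0015 -0.2376  0.9714]]
```

Run:
```python
from h import *
c=robot.get_calibration("top");D=np.load("top0.npy")
K=c["camera_matrix"];R=np.array(c["orientation"]);v,u=np.mgrid[:480,:640]
P=(np.stack([(u-K[0][2])/K[0][0],(v-K[1][2])/K[1][1],np.ones_like(u)],-1)*D[...,None])@R.T+c["origin"]
P=P[D>0]
xs=np.arange(.2,1.0,.08);ys=np.arange(.72,-.5,-.08);print("x:",xs.round(2))
for y in ys:
    print(round(y,2),[int(1000*P[m,2].max()) if (m:=(abs(P[:,0]-x)<.04)&(abs(P[:,1]-y)<.04)).any() else None for x in xs])
s=robot.sense();T=np.array([.56,.02,.405])-s["ee_pos"];print(np.array(s["eef_rot"]).T@T)
```

```text
x: [0.2  0.28 0.36 0.44 0.52 0.6  0.68 0.76 0.84 0.92]
0.72 [None, None, None, None, None, None, None, None, None, None]
0.64 [-1, 2, 5, 4, 21, 23, 17, None, None, None]
0.56 [5, 5, 32, 36, 136, 68, 88, None, None, None]
0.48 [4, 40, 41, 54, 154, 69, 118, None, None, None]
0.4 [4, 56, 58, 71, 77, 4, 381, 406, None, 386]
0.32 [4, 68, 82, 85, 84, 6, 377, 464, 473, 433]
0.24 [5, 16, 80, 82, 6, 5, 291, 375, 376, 367]
0.16 [5, 17, 20, 6, 109, 85, 77, 92, 5, 56]
0.08 [5, 20, 18, 51, 115, 130, 131, 21, 23, 49]
0.0 [5, 18, 19, 134, 132, 133, 132, 21, 24, 55]
-0.08 [5, 19, 18, 28, 128, 134, 29, 23, 49, 37]
-0.16 [4, 17, 16, 5, 5, 5, 5, 49, 52, 50]
-0.24 [4, 29, 18, 20, 19, 18, 474, 473, 474, 369]
-0.32 [4, 31, 29, 18, 8, 20, 474, 457, 480, 450]
-0.4 [5, 34, 32, 20, 19, 17, 474, 473, 477, 368]
-0.48 [4, 34, 32, 171, 170, 416, 417, 417, 465, 369]
[-5.31974846e-01 -4.73771485e-01 -3.57814389e-04]
```

send_rows:
  targets:
    - [-0.0355, -0.0316, 0, 0, 0.0919]
    - [-0.0355, -0.0316, 0, 0, 0.0919]
    - [-0.0355, -0.0316, 0, 0, 0.0919]
    - [-0.0355, -0.0316, 0, 0, 0.0919]
    - [-0.0355, -0.0316, 0, 0, 0.0919]
    - [-0.0355, -0.0316, 0, 0, 0.0919]
    - [-0.0355, -0.0316, 0, 0, 0.0919]
    - [-0.0355, -0.0316, 0, 0, 0.0919]
    - [-0.0355, -0.0316, 0, 0, 0.0919]
    - [-0.0355, -0.0316, 0, 0, 0.0919]

```text
time: 1.1
ee_pos: [0.4349, 0.2193, 0.4047]
eef_rot: [[-0.96, 0.28, -0.0], [0.28, 0.96, 0.0], [0.0, 0.0, -1.0]]
wrist_force: [1.0, 0.3, 1.1]
finger_gap: 0.998
grip_force: 0.0
```

send_rows:
  targets:
    - [-0.0355, -0.0316, 0, 0, 0.0919]
    - [-0.0355, -0.0316, 0, 0, 0.0919]
    - [-0.0355, -0.0316, 0, 0, 0.0919]
    - [-0.0355, -0.0316, 0, 0, 0.0919]
    - [0, 0, 0, 0, 0.0919]
    - [0, 0, 0, 0, 0.0919]

```text
time: 1.7
ee_pos: [0.5353, 0.0592, 0.4042]
eef_rot: [[-0.959, 0.283, -0.001], [0.283, 0.959, -0.0], [0.001, -0.0, -1.0]]
wrist_force: [-0.2, 0.7, 0.3]
finger_gap: 1.0
grip_force: 0.0
```

Run:
```python
from h import *
import pickle
s=robot.sense();c=robot.get_calibration("wrist");p,d=robot.capture("wrist")
print(s["time"],s["ee_pos"],s["joints"]);pickle.dump((s,c,p,d),open("w1.pkl","wb"));cv2.imwrite("pics/w1.png",p[...,::-1])
```

```text
1.7 [0.53533507 0.05917534 0.40420114] [-25.2128967   16.12222251  18.39377881 108.56440901  -6.03982125
  56.30260092  69.45065322]
```

View pics/w1.png

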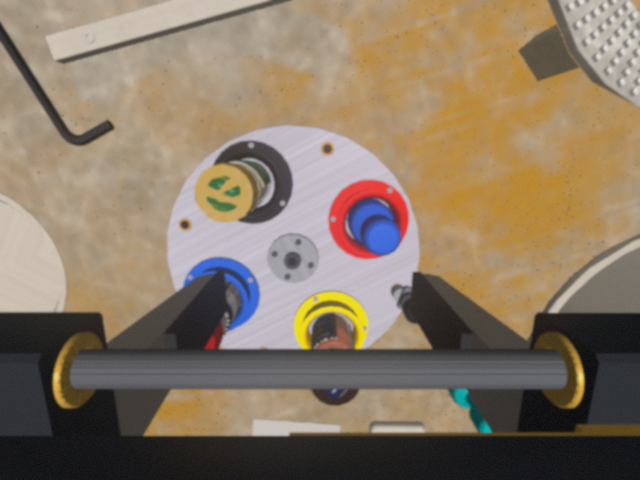

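The view shows the black nest (255,180) with the yellow jar (225,192), the red nest (369,218) with the plug (380,236), and the blue and yellow nests partly behind the fingers. I'll shift further out for a second, clear view.

send_rows:
  targets:
    - [-0.04, -0.02, 0, 0, 0.0919]
    - [-0.04, -0.02, 0, 0, 0.0919]
    - [-0.04, -0.01, 0, 0, 0.0919]
    - [0, 0, 0, 0, 0.0919]
    - [0, 0, 0, 0, 0.0919]

```text
time: 2.25
ee_pos: [0.6362, -0.0199, 0.4038]
eef_rot: [[-0.96, 0.278, -0.002], [0.278, 0.96, 0.001], [0.002, 0.0, -1.0]]
wrist_force: [-1.0, 0.3, -0.4]
finger_gap: 1.0
grip_force: 0.0
```

Run:
```python
from h import *
import pickle
s=robot.sense();c=robot.get_calibration("wrist");p,d=robot.capture("wrist")
print(s["time"],s["ee_pos"],s["joints"]);pickle.dump((s,c,p,d),open("w2.pkl","wb"));cv2.imwrite("pics/w2.png",p[...,::-1])
```

```text
2.25 [ 0.63622516 -0.01989712  0.40375943] [-16.05373967  26.04004336  20.13985049  94.98133812 -10.00430433
  60.86264944  80.94216236]
```

View pics/w2.png

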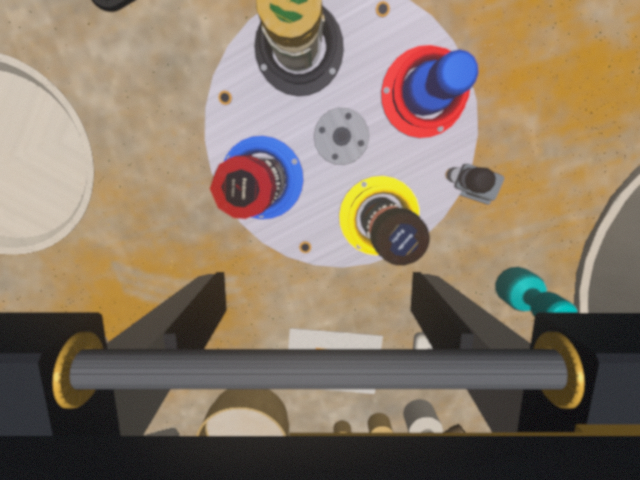

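The second view shows the red cap at (242,187) over the blue nest (262,177), the black cap at (401,237) over the yellow nest (380,215), the plug knob at (456,72) in the red nest (425,91), the yellow cap at (290,15) cut at the image edge, the dial hub at (342,136) and the plunger at (480,180).

```bash
cat > meas.py <<'E'
from h import *
import pickle
np.set_printoptions(precision=4,suppress=True)
V={n:pickle.load(open(n+".pkl","rb")) for n in("w1","w2")}
V["top"]=(None,robot.get_calibration("top"),cv2.imread("pics/top0.png")[...,::-1],np.load("top0.npy"))
def cloud(c,D):
    K=c["camera_matrix"];v,u=np.mgrid[:480,:640]
    return (np.stack([(u-K[0][2])/K[0][0],(v-K[1][2])/K[1][1],np.ones_like(u)],-1)*D[...,None])@np.array(c["orientation"]).T+c["origin"]
g=dict(black=(.646,.036),red=(.578,-.062),yellow=(.485,.002),plug=(.545,.098))
rays={k:[] for k in g}
for n,(s,c,p,D) in V.items():
    P=cloud(c,D)
    for k,(x,y) in g.items():
        m=(np.hypot(P[...,0]-x,P[...,1]-y)<.035)&(P[...,2]>(.100 if k=="plug" else .118))&(P[...,2]<.15)&(D>0)
        if m.sum()<50: continue
        zt=np.median(P[m][:,2]); m2=(m&(P[...,2]>zt-.005)).astype(np.uint8)
        cs=max(cv2.findContours(m2,0,1)[0],key=cv2.contourArea);(uv,r)=cv2.minEnclosingCircle(cs)
        f=c["camera_matrix"][0][0]; print(n,k,"uv",np.array(uv),"ztop %.4f"%zt,"xy",onplane(c,uv,zt)[:2],"dia %.4f"%(2*r/f*np.median(D[m])))
        if n!="top" and not(n=="w2" and k=="yellow"): rays[k].append(ray(c,uv))
        if n=="top": rays[k].append(ray(c,uv))
for k,r in rays.items():
    if len(r)>1: print("tri",k,*tri(r))
N={}
for n,(s,c,p,D) in V.items():
    P=cloud(c,D);H=cv2.cvtColor(p,cv2.COLOR_RGB2HSV).astype(int)
    h,S,v=H[...,0],H[...,1],H[...,2]
    base=(np.hypot(P[...,0]-.562,P[...,1]-.021)<.135)&(P[...,2]<.045)&(P[...,2]>.015)
    col=dict(yellow=(h>22)&(h<34)&(S>150),red=((h<8)|(h>172))&(S>150),blue=(h>105)&(h<125)&(S>150),black=(v<75)&(S<80))
    for k,m in col.items():
        m=cv2.morphologyEx((m&base).astype(np.uint8),cv2.MORPH_OPEN,np.ones((3,3)))
        cs=cv2.findContours(m,0,1)[0]
        if not cs: continue
        q=max(cs,key=cv2.contourArea); z=np.median(P[m>0][:,2])
        W=np.array([onplane(c,uv,z)[:2] for uv in cv2.convexHull(q)[:,0].astype(float)])
        (cx,cy),r=cv2.minEnclosingCircle((W*1000).astype(np.float32))
        print(n,"nest",k,"z %.4f"%z,"c",cx/1000,cy/1000,"dia %.1f"%(2*r)); N.setdefault(k,{})[n]=(cx/1000,cy/1000)
E
python3 meas.py
```

```text
w1 black uv [334.5 390. ] ztop 0.1271 xy [0.6514 0.0392] dia 0.0377
w1 red uv [210.5    340.3125] ztop 0.1261 xy [ 0.5828 -0.0408] dia 0.0146
w1 yellow uv [223.6793 193.6187] ztop 0.1279 xy [0.4792 0.008 ] dia 0.0421
w1 plug uv [381.5 237.5] ztop 0.1100 xy [0.5454 0.1074] dia 0.0293
w2 black uv [401.5 238.5] ztop 0.1272 xy [0.6459 0.0403] dia 0.0403
w2 red uv [241.3255 187.2604] ztop 0.1277 xy [ 0.5794 -0.0578] dia 0.0446
w2 yellow uv [288.7178   7.6556] ztop 0.1279 xy [0.483  0.0064] dia 0.0416
w2 plug uv [457.  73.] ztop 0.1101 xy [0.5473 0.1064] dia 0.0327
top black uv [259.     214.8125] ztop 0.1282 xy [0.6467 0.04  ] dia 0.0400
top red uv [310.6038 249.0566] ztop 0.1289 xy [ 0.5798 -0.0589] dia 0.0433
top yellow uv [276.1316 301.9211] ztop 0.1290 xy [0.4798 0.007 ] dia 0.0414
top plug uv [225.4623 267.1981] ztop 0.1108 xy [0.5471 0.1069] dia 0.0296
tri black [0.6452 0.0396 0.1344] 0.0014235865753418652
tri red [ 0.5837 -0.0562  0.1104] 0.009992149187505215
tri yellow [0.4795 0.0073 0.1253] 0.00018124555857370277
tri plug [0.547  0.108  0.1054] 0.00034501089282907877
w1 nest yell
[... 164 characters left out ...]
78735351563 -0.05107685089111328 dia 60.3
w1 nest black z 0.0266 c 0.4451002197265625 0.005313592910766602 dia 18.0
w2 nest yellow z 0.0265 c 0.6462891845703125 0.04033938980102539 dia 77.5
w2 nest red z 0.0267 c 0.5473402099609375 0.10721430969238281 dia 77.2
w2 nest blue z 0.0264 c 0.55784033203125 -0.05083751678466797 dia 59.7
w2 nest black z 0.0424 c 0.47816741943359375 0.03291743087768555 dia 8.3
top nest yellow z 0.0277 c 0.639604736328125 0.01783598518371582 dia 59.6
top nest red z 0.0278 c 0.5601219482421875 0.08126761627197265 dia 45.7
top nest blue z 0.0276 c 0.552720947265625 -0.05508108901977539 dia 49.8
top nest black z 0.0280 c 0.46067315673828124 -0.013640071868896484 dia 48.7
```

Nest and part positions agree with the dial geometry: opposite pairs are 170 mm and 168 mm apart, with a common centre at (0.563, 0.024). Cap tops are at about 0.128 (floor 0.023) and the knob top at 0.110. First, the yellow jar goes to the pan.

send_rows:
  targets:
    - [0.0395, -0.0044, 0.015, 0, 0.08]
    - [0.0395, -0.0044, 0.015, 0, 0.08]
    - [0.0395, -0.0044, 0.015, 0, 0.08]
    - [0.0395, -0.0044, 0.015, 0, 0.08]
    - [0, 0, 0, 0, 0.08]
    - [0, 0, 0, 0, 0.08]
    - [0, 0, 0, 0, 0.08]

```text
time: 3.0
ee_pos: [0.4804, 0.0068, 0.3457]
eef_rot: [[-0.96, 0.278, 0.003], [0.278, 0.96, 0.001], [-0.002, 0.001, -1.0]]
wrist_force: [-0.3, 0.1, -0.6]
finger_gap: 0.873
grip_force: 0.0
```

```bash
cat > go.py <<'E'
import sys
from h import *
np.set_printoptions(precision=4,suppress=True)
s=robot.sense();T=np.array([float(a) for a in sys.argv[1:4]])
print("t",s["time"],"pos",np.array(s["ee_pos"]),"gap",s["finger_gap"]*.0919,"tool delta",np.array(s["eef_rot"]).T@(T-s["ee_pos"]),"yaw",np.degrees(np.arctan2(s["eef_rot"][0][1],s["eef_rot"][1][1])))
E
python3 go.py .4795 .0075 .288
```

```text
t 3.0 pos [0.4804 0.0068 0.3457] gap 0.08018464012750033 tool delta [0.0012 0.0004 0.0577] yaw 16.163245309880512
```

send_rows:
  targets:
    - [0.001, 0.0005, 0.02, 0, 0.08]
    - [0, 0, 0.02, 0, 0.08]
    - [0, 0, 0.0175, 0, 0.08]
    - [0, 0, 0, 0, 0.08]
    - [0, 0, 0, 0, 0.03]
    - [0, 0, 0, 0, 0.03]
    - [0, 0, 0, 0, 0.03]
    - [0, 0, 0, 0, 0.03]
    - [0, 0, 0, 0, 0.03]
    - [0, 0, 0, 0, 0.03]
  grip_force: 20

```text
time: 4.0
ee_pos: [0.4792, 0.0066, 0.2876]
eef_rot: [[-0.96, 0.28, 0.001], [0.28, 0.96, 0.0], [-0.001, 0.0, -1.0]]
wrist_force: [-0.3, -0.6, 1.9]
finger_gap: 0.443
grip_force: 20.0
```

```bash
python3 go.py .4795 .0075 .42
```

```text
t 4.0 pos [0.4792 0.0066 0.2876] gap 0.04070113900650678 tool delta [-0.0002  0.001  -0.1324] yaw 16.26710943122725
```

send_rows:
  targets:
    - [0, 0, -0.03, 0, 0.03]
    - [0, 0, -0.04, 0, 0.03]
    - [0, 0, -0.03, 0, 0.03]
    - [-0.0114, -0.0366, 0, 0, 0.03]
    - [-0.0114, -0.0366, 0, 0, 0.03]
    - [-0.0114, -0.0366, 0, 0, 0.03]
    - [-0.0114, -0.0366, 0, 0, 0.03]
    - [-0.0114, -0.0366, 0, 0, 0.03]
    - [-0.0114, -0.0366, 0, 0, 0.03]
    - [-0.0114, -0.0366, 0, 0, 0.03]

```text
time: 5.0
ee_pos: [0.4836, -0.2631, 0.3871]
eef_rot: [[-0.96, 0.28, -0.0], [0.28, 0.96, 0.0], [0.0, 0.0, -1.0]]
wrist_force: [0.6, 1.2, -1.3]
finger_gap: 0.448
grip_force: 20.0
```

send_rows:
  targets:
    - [-0.0114, -0.0366, 0, 0, 0.03]
    - [0, 0, 0.04, 0, 0.03]
    - [0, 0, 0.04, 0, 0.03]
    - [0, 0, 0, 0, 0.03]
    - [0, 0, 0, 0, 0.03]
    - [0, 0, 0, 0, 0.03]

```text
time: 5.6
ee_pos: [0.4853, -0.3004, 0.3092]
eef_rot: [[-0.96, 0.28, 0.003], [0.28, 0.96, -0.001], [-0.003, -0.001, -1.0]]
wrist_force: [0.1, 0.4, 0.4]
finger_gap: 0.444
grip_force: 20.0
```

```bash
python3 go.py .485 -.30 .268;python3 - <<'E'
from h import *
p,d=robot.capture("side");cv2.imwrite("pics/side1.png",cv2.resize(p[200:440,140:460,::-1],None,fx=2,fy=2))
E
```

```text
t 5.6 pos [ 0.4853 -0.3004  0.3092] gap 0.04083252518445942 tool delta [0.0005 0.0003 0.0412] yaw 16.243717922478893
```

View pics/side1.png

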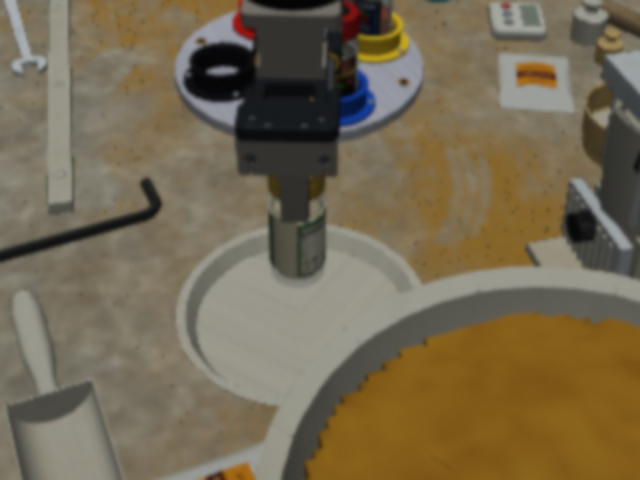

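The jar (300,240) is held upright over the pan floor. I'll lower it now.

send_rows:
  targets:
    - [0, 0, 0.02, 0, 0.03]
    - [0, 0, 0.015, 0, 0.03]
    - [0, 0, 0.005, 0, 0.03]
    - [0, 0, 0.002, 0, 0.03]
    - [0, 0, 0, 0, 0.03]
    - [0, 0, 0, 0, 0.03]

```text
time: 6.25
ee_pos: [0.4847, -0.3002, 0.2657]
eef_rot: [[-0.96, 0.28, 0.001], [0.28, 0.96, -0.001], [-0.001, -0.0, -1.0]]
wrist_force: [-0.3, -0.5, -0.2]
finger_gap: 0.444
grip_force: 20.0
```

send_rows:
  targets:
    - [0, 0, 0.001, 0, 0.03]
    - [0, 0, 0, 0, 0.03]
    - [0, 0, 0, 0, 0.03]

```text
time: 6.55
ee_pos: [0.4849, -0.3004, 0.2654]
eef_rot: [[-0.96, 0.28, 0.002], [0.28, 0.96, -0.0], [-0.002, 0.0, -1.0]]
wrist_force: [-1.0, 0.1, 5.9]
finger_gap: 0.446
grip_force: 20.0
```

send_rows:
  targets:
    - [0, 0, 0, 0, 0.08]
    - [0, 0, 0, 0, 0.08]
    - [0, 0, 0, 0, 0.08]
    - [0, 0, 0, 0, 0.08]
    - [0, 0, -0.01, 0, 0.08]
    - [0, 0, -0.045, 0, 0.08]
    - [0, 0, -0.045, 0, 0.08]
    - [-0.0074, 0.0465, 0, 0, 0.08]
    - [-0.0074, 0.0465, 0, 0, 0.08]
    - [-0.0074, 0.0465, 0, 0, 0.08]

```text
time: 7.55
ee_pos: [0.5453, -0.1712, 0.3657]
eef_rot: [[-0.96, 0.281, 0.002], [0.281, 0.96, -0.0], [-0.002, 0.001, -1.0]]
wrist_force: [0.6, 0.1, -0.5]
finger_gap: 0.87
grip_force: 0.0
```

send_rows:
  targets:
    - [-0.0074, 0.0465, 0, 0, 0.08]
    - [-0.0074, 0.0465, 0, 0, 0.08]
    - [-0.0074, 0.0465, 0, 0, 0.08]
    - [-0.0074, 0.0465, 0, 0, 0.08]
    - [-0.0074, 0.0465, 0, 0, 0.08]
    - [0, 0, 0, 0, 0.08]
    - [0, 0, 0, 0, 0.08]
    - [0, 0, 0, 0, 0.08]

```text
time: 8.35
ee_pos: [0.6452, 0.0389, 0.3646]
eef_rot: [[-0.959, 0.282, -0.0], [0.282, 0.959, -0.001], [-0.0, -0.001, -1.0]]
wrist_force: [0.7, 0.4, 0.9]
finger_gap: 0.87
grip_force: 0.0
```

```bash
python3 go.py .6464 .040 .288
```

```text
t 8.35 pos [0.6452 0.0389 0.3646] gap 0.07991064207201821 tool delta [-0.0008  0.0014  0.0766] yaw 16.37202916689206
```

send_rows:
  targets:
    - [-0.001, 0.0015, 0.03, 0, 0.08]
    - [0, 0, 0.03, 0, 0.08]
    - [0, 0, 0.0165, 0, 0.08]
    - [0, 0, 0, 0, 0.08]
    - [0, 0, 0, 0, 0.03]
    - [0, 0, 0, 0, 0.03]
    - [0, 0, 0, 0, 0.03]
    - [0, 0, 0, 0, 0.03]
    - [0, 0, 0, 0, 0.03]
    - [0, 0, 0, 0, 0.03]

```text
time: 9.35
ee_pos: [0.6471, 0.0417, 0.2882]
eef_rot: [[-0.96, 0.28, 0.001], [0.28, 0.96, 0.0], [-0.001, 0.0, -1.0]]
wrist_force: [0.1, 0.2, 1.8]
finger_gap: 0.436
grip_force: 20.0
```

```bash
python3 go.py .4796 .0076 .41;python3 - <<'E'
from h import *
p,d=robot.capture("side");cv2.imwrite("pics/side2.png",cv2.resize(p[140:400,190:450,::-1],None,fx=2,fy=2))
E
```

```text
t 9.35 pos [0.6471 0.0417 0.2882] gap 0.04006632407874455 tool delta [ 0.1512 -0.0796 -0.122 ] yaw 16.259094849195268
```

View pics/side2.png

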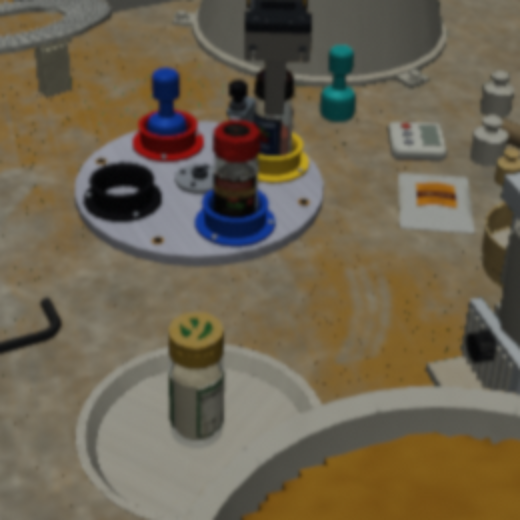

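The yellow jar stands upright in the pan (197,375), the black nest (122,190) is empty and the gripper is on the black jar.

send_rows:
  targets:
    - [0, 0, -0.02, 0, 0.03]
    - [0, 0, -0.03, 0, 0.03]
    - [0, 0, -0.03, 0, 0.03]
    - [0.0378, -0.0199, 0, 0, 0.03]
    - [0.0378, -0.0199, 0, 0, 0.03]
    - [0.0378, -0.0199, 0, 0, 0.03]
    - [0.0378, -0.0199, 0, 0, 0.03]
    - [0, 0, 0, 0, 0.03]
    - [0, 0, 0, 0, 0.03]
    - [0, 0, 0, 0, 0.03]

```text
time: 10.4
ee_pos: [0.4805, 0.0079, 0.3681]
eef_rot: [[-0.96, 0.28, 0.002], [0.28, 0.96, 0.0], [-0.002, 0.001, -1.0]]
wrist_force: [1.0, -1.1, -1.4]
finger_gap: 0.436
grip_force: 20.0
```

```bash
python3 go.py .4796 .0077 .2882
```

```text
t 10.4 pos [0.4805 0.0079 0.3681] gap 0.04006478620409057 tool delta [ 0.0009 -0.0005  0.0799] yaw 16.24252400151893
```

send_rows:
  targets:
    - [0.001, -0.0005, 0.02, 0, 0.03]
    - [0, 0, 0.02, 0, 0.03]
    - [0, 0, 0.015, 0, 0.03]
    - [0, 0, 0.01, 0, 0.03]
    - [0, 0, 0.01, 0, 0.03]
    - [0, 0, 0.004, 0, 0.03]
    - [0, 0, 0, 0, 0.03]
    - [0, 0, 0, 0, 0.03]

```text
time: 11.2
ee_pos: [0.4787, 0.0074, 0.2889]
eef_rot: [[-0.96, 0.28, 0.001], [0.28, 0.96, 0.0], [-0.001, 0.0, -1.0]]
wrist_force: [-0.5, -0.3, -0.2]
finger_gap: 0.44
grip_force: 20.0
```

send_rows:
  targets:
    - [0, 0, 0.001, 0, 0.03]
    - [0, 0, 0, 0, 0.08]
    - [0, 0, 0, 0, 0.08]
    - [0, 0, 0, 0, 0.08]
    - [0, 0, 0, 0, 0.08]
    - [0, 0, -0.01, 0, 0.08]
    - [0, 0, -0.035, 0, 0.08]
    - [0, 0, -0.035, 0, 0.08]
    - [-0.0115, -0.0368, 0, 0, 0.08]
    - [-0.0115, -0.0368, 0, 0, 0.08]

```text
time: 12.2
ee_pos: [0.4803, -0.0697, 0.3698]
eef_rot: [[-0.961, 0.277, 0.004], [0.277, 0.961, 0.001], [-0.003, 0.002, -1.0]]
wrist_force: [-0.5, -1.3, -0.8]
finger_gap: 0.865
grip_force: 0.0
```

send_rows:
  targets:
    - [-0.0115, -0.0368, 0, 0, 0.08]
    - [-0.0115, -0.0368, 0, 0, 0.08]
    - [-0.0115, -0.0368, 0, 0, 0.08]
    - [-0.0115, -0.0368, 0, 0, 0.08]
    - [-0.0115, -0.0368, 0, 0, 0.08]
    - [-0.0115, -0.0368, 0, 0, 0.08]
    - [0, 0, 0.02, 0, 0.08]
    - [0, 0, 0, 0, 0.08]
    - [0, 0, 0, 0, 0.08]

```text
time: 13.1
ee_pos: [0.4843, -0.3004, 0.348]
eef_rot: [[-0.96, 0.279, -0.001], [0.279, 0.96, 0.001], [0.001, 0.001, -1.0]]
wrist_force: [-0.4, -0.4, 0.9]
finger_gap: 0.874
grip_force: 0.0
```

```bash
python3 go.py .4849 -.3004 .2664
```

```text
t 13.1 pos [ 0.4843 -0.3004  0.348 ] gap 0.08027657168486971 tool delta [-0.0006  0.0001  0.0816] yaw 16.22824580133657
```

send_rows:
  targets:
    - [-0.0005, 0, 0.03, 0, 0.08]
    - [0, 0, 0.03, 0, 0.08]
    - [0, 0, 0.0215, 0, 0.08]
    - [0, 0, 0, 0, 0.08]
    - [0, 0, 0, 0, 0.03]
    - [0, 0, 0, 0, 0.03]
    - [0, 0, 0, 0, 0.03]
    - [0, 0, 0, 0, 0.03]
    - [0, 0, 0, 0, 0.03]
    - [0, 0, 0, 0, 0.03]

```text
time: 14.1
ee_pos: [0.485, -0.3012, 0.2667]
eef_rot: [[-0.96, 0.28, 0.001], [0.28, 0.96, -0.0], [-0.001, 0.0, -1.0]]
wrist_force: [-0.1, 0.5, 2.6]
finger_gap: 0.442
grip_force: 20.0
```

send_rows:
  targets:
    - [0, 0, -0.03, 0, 0.03]
    - [0, 0, -0.045, 0, 0.03]
    - [0, 0, -0.045, 0, 0.03]
    - [0, 0, -0.045, 0, 0.03]
    - [0, 0, 0, 0, 0.03]
    - [0, 0, 0, 0, 0.03]

```text
time: 14.7
ee_pos: [0.4846, -0.3011, 0.4318]
eef_rot: [[-0.96, 0.28, 0.002], [0.28, 0.96, -0.0], [-0.002, 0.0, -1.0]]
wrist_force: [0.1, 0.5, -1.5]
finger_gap: 0.44
grip_force: 20.0
```

```bash
python3 go.py .6464 .0405 .43
```

```text
t 14.7 pos [ 0.4846 -0.3011  0.4318] gap 0.04039131896744131 tool delta [-0.0597  0.3732  0.002 ] yaw 16.256912425748006
```

send_rows:
  targets:
    - [-0.0075, 0.0466, 0, 0, 0.03]
    - [-0.0075, 0.0466, 0, 0, 0.03]
    - [-0.0075, 0.0466, 0, 0, 0.03]
    - [-0.0075, 0.0466, 0, 0, 0.03]
    - [-0.0075, 0.0466, 0, 0, 0.03]
    - [-0.0075, 0.0466, 0, 0, 0.03]
    - [-0.0075, 0.0466, 0, 0, 0.03]
    - [-0.0075, 0.0466, 0, 0, 0.03]
    - [0, 0, 0, 0, 0.03]
    - [0, 0, 0, 0, 0.03]

```text
time: 15.7
ee_pos: [0.6465, 0.0414, 0.4282]
eef_rot: [[-0.961, 0.277, -0.005], [0.277, 0.961, -0.001], [0.004, -0.003, -1.0]]
wrist_force: [-1.4, -1.0, 0.1]
finger_gap: 0.446
grip_force: 20.0
```

send_rows:
  targets:
    - [0, 0, 0.035, 0, 0.03]
    - [0, 0, 0.035, 0, 0.03]
    - [0, 0, 0.02, 0, 0.03]
    - [0, 0, 0, 0, 0.03]
    - [0, 0, 0, 0, 0.03]
    - [0, 0, 0, 0, 0.03]

```text
time: 16.3
ee_pos: [0.6471, 0.0389, 0.3426]
eef_rot: [[-0.96, 0.281, 0.002], [0.281, 0.96, 0.0], [-0.002, 0.001, -1.0]]
wrist_force: [-0.6, -0.6, -0.8]
finger_gap: 0.444
grip_force: 20.0
```

```bash
python3 go.py .6464 .0405 .2886
```

```text
t 16.3 pos [0.6471 0.0389 0.3426] gap 0.04082787897579739 tool delta [0.0013 0.0013 0.054 ] yaw 16.3457981667546
```

send_rows:
  targets:
    - [0.0005, 0.001, 0.015, 0, 0.03]
    - [0, 0, 0.015, 0, 0.03]
    - [0, 0, 0.01, 0, 0.03]
    - [0, 0, 0.01, 0, 0.03]
    - [0, 0, 0.003, 0, 0.03]
    - [0, 0, 0.001, 0, 0.03]
    - [0, 0, 0, 0, 0.03]
    - [0, 0, 0, 0, 0.03]

```text
time: 17.1
ee_pos: [0.6469, 0.0409, 0.2885]
eef_rot: [[-0.96, 0.28, 0.001], [0.28, 0.96, 0.001], [-0.001, 0.001, -1.0]]
wrist_force: [-2.2, 0.3, 8.6]
finger_gap: 0.448
grip_force: 20.0
```

send_rows:
  targets:
    - [0, 0, 0, 0, 0.08]
    - [0, 0, 0, 0, 0.08]
    - [0, 0, 0, 0, 0.08]
    - [0, 0, 0, 0, 0.08]
    - [0, 0, -0.01, 0, 0.08]
    - [0, 0, -0.035, 0, 0.08]
    - [0, 0, -0.035, 0, 0.07]
    - [0.0381, 0.0118, 0, 0, 0.07]
    - [0.0381, 0.0118, 0, 0, 0.07]
    - [0.0381, 0.0118, 0, 0, 0.07]

```text
time: 18.1
ee_pos: [0.5457, 0.1075, 0.3681]
eef_rot: [[-0.96, 0.281, 0.001], [0.281, 0.96, 0.001], [-0.001, 0.001, -1.0]]
wrist_force: [-0.3, 0.9, 0.2]
finger_gap: 0.763
grip_force: 0.0
```

send_rows:
  targets:
    - [0, 0, 0.03, 0, 0.07]
    - [0, 0, 0, 0, 0.07]
    - [0, 0, 0, 0, 0.07]
    - [0, 0, 0, 0, 0.07]

```text
time: 18.5
ee_pos: [0.5478, 0.1063, 0.3384]
eef_rot: [[-0.96, 0.282, 0.002], [0.282, 0.96, -0.0], [-0.002, 0.0, -1.0]]
wrist_force: [0.5, -0.5, 0.4]
finger_gap: 0.761
grip_force: 0.0
```

```bash
python3 go.py .547 .107 .2705;python3 - <<'E'
from h import *
p,d=robot.capture("side");cv2.imwrite("pics/side3.png",cv2.resize(p[140:400,190:450,::-1],None,fx=2,fy=2))
E
```

```text
t 18.5 pos [0.5478 0.1063 0.3384] gap 0.06997230471962412 tool delta [0.0011 0.0004 0.0679] yaw 16.355161477739145
```

View pics/side3.png

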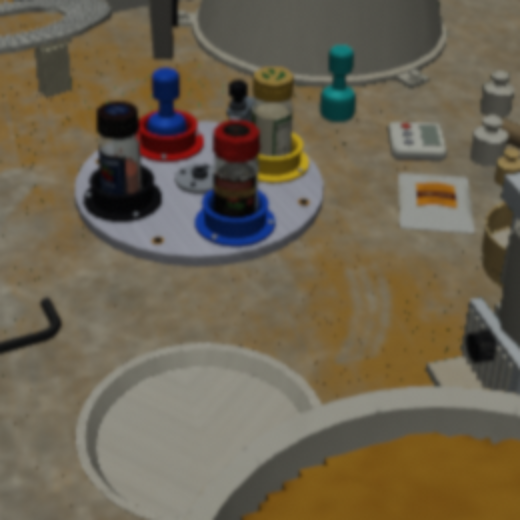

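Black and yellow are both seated upright in their own nests (118,150) and (275,110). Next I grasp the plug.

send_rows:
  targets:
    - [0.001, 0.0005, 0.03, 0, 0.07]
    - [0, 0, 0.025, 0, 0.07]
    - [0, 0, 0.013, 0, 0.07]
    - [0, 0, 0, 0, 0.07]
    - [0, 0, 0, 0, 0.02]
    - [0, 0, 0, 0, 0.02]
    - [0, 0, 0, 0, 0.02]
    - [0, 0, 0, 0, 0.02]
    - [0, 0, 0, 0, 0.02]
    - [0, 0, 0, 0, 0.02]
  grip_force: 25

```text
time: 19.55
ee_pos: [0.546, 0.1077, 0.2695]
eef_rot: [[-0.96, 0.28, 0.0], [0.28, 0.96, -0.0], [-0.0, 0.0, -1.0]]
wrist_force: [-0.6, -0.9, 1.8]
finger_gap: 0.317
grip_force: 25.0
```

```bash
python3 go.py .485 -.30 .25
```

```text
t 19.55 pos [0.546  0.1077 0.2695] gap 0.029106571932064305 tool delta [-0.0556 -0.4085  0.0195] yaw 16.263687159790685
```

send_rows:
  targets:
    - [0, 0, -0.025, 0, 0.02]
    - [0, 0, -0.04, 0, 0.02]
    - [0, 0, -0.04, 0, 0.02]
    - [0, 0, -0.04, 0, 0.02]
    - [0, 0, 0, 0, 0.02]
    - [-0.0062, -0.0454, 0, 0, 0.02]
    - [-0.0062, -0.0454, 0, 0, 0.02]
    - [-0.0062, -0.0454, 0, 0, 0.02]
    - [-0.0062, -0.0454, 0, 0, 0.02]
    - [-0.0062, -0.0454, 0, 0, 0.02]

```text
time: 20.55
ee_pos: [0.5111, -0.1202, 0.4132]
eef_rot: [[-0.96, 0.28, -0.001], [0.28, 0.96, 0.0], [0.001, 0.0, -1.0]]
wrist_force: [0.2, 0.2, -2.0]
finger_gap: 0.315
grip_force: 25.0
```

send_rows:
  targets:
    - [-0.0062, -0.0454, 0, 0, 0.02]
    - [-0.0062, -0.0454, 0, 0, 0.02]
    - [-0.0062, -0.0454, 0, 0, 0.02]
    - [-0.0062, -0.0454, 0, 0, 0.02]
    - [0, 0, 0.04, 0, 0.02]
    - [0, 0, 0.04, 0, 0.02]
    - [0, 0, 0.035, 0, 0.02]
    - [0, 0, 0, 0, 0.02]
    - [0, 0, 0, 0, 0.02]
    - [0, 0, 0, 0, 0.02]

```text
time: 21.55
ee_pos: [0.4856, -0.3005, 0.3008]
eef_rot: [[-0.96, 0.28, 0.002], [0.28, 0.96, -0.001], [-0.003, -0.001, -1.0]]
wrist_force: [0.5, -0.3, -1.5]
finger_gap: 0.319
grip_force: 25.0
```

```bash
python3 go.py .485 -.30 .2476
```

```text
t 21.55 pos [ 0.4856 -0.3005  0.3008] gap 0.029337506901248547 tool delta [0.0009 0.0004 0.0532] yaw 16.26630713469531
```

send_rows:
  targets:
    - [0, 0, 0.025, 0, 0.02]
    - [0, 0, 0.018, 0, 0.02]
    - [0, 0, 0.007, 0, 0.02]
    - [0, 0, 0.003, 0, 0.02]
    - [0, 0, 0, 0, 0.02]
    - [0, 0, 0, 0, 0.02]

```text
time: 22.15
ee_pos: [0.4855, -0.3004, 0.2474]
eef_rot: [[-0.96, 0.28, 0.002], [0.28, 0.96, -0.001], [-0.002, -0.0, -1.0]]
wrist_force: [-0.1, 0.3, -0.3]
finger_gap: 0.317
grip_force: 25.0
```

send_rows:
  targets:
    - [0, 0, 0.001, 0, 0.02]
    - [0, 0, 0, 0, 0.02]
    - [0, 0, 0, 0, 0.02]

```text
time: 22.45
ee_pos: [0.4857, -0.3007, 0.2472]
eef_rot: [[-0.96, 0.28, 0.003], [0.28, 0.96, -0.001], [-0.003, -0.0, -1.0]]
wrist_force: [-1.7, 1.0, 8.8]
finger_gap: 0.318
grip_force: 25.0
```

send_rows:
  targets:
    - [0, 0, 0, 0, 0.07]
    - [0, 0, 0, 0, 0.07]
    - [0, 0, 0, 0, 0.07]
    - [0, 0, 0, 0, 0.07]
    - [0, 0, -0.02, 0, 0.08]
    - [0, 0, -0.045, 0, 0.08]
    - [0, 0, -0.045, 0, 0.08]
    - [0, 0, -0.01, 0, 0.08]
    - [-0.0037, 0.0432, 0, 0, 0.08]
    - [-0.0037, 0.0432, 0, 0, 0.08]

```text
time: 23.45
ee_pos: [0.5161, -0.2193, 0.3654]
eef_rot: [[-0.959, 0.284, 0.001], [0.284, 0.959, -0.0], [-0.001, 0.0, -1.0]]
wrist_force: [1.4, 0.8, 0.6]
finger_gap: 0.868
grip_force: 0.0
```

send_rows:
  targets:
    - [-0.0037, 0.0432, 0, 0, 0.08]
    - [-0.0037, 0.0432, 0, 0, 0.08]
    - [-0.0037, 0.0432, 0, 0, 0.08]
    - [-0.0037, 0.0432, 0, 0, 0.08]
    - [0, 0, 0, 0, 0.08]
    - [0, 0, 0, 0, 0.08]
    - [0, 0, 0, 0, 0.08]

```text
time: 24.15
ee_pos: [0.5784, -0.0588, 0.3648]
eef_rot: [[-0.959, 0.282, -0.001], [0.282, 0.959, -0.001], [0.001, -0.001, -1.0]]
wrist_force: [0.1, -0.8, 0.4]
finger_gap: 0.87
grip_force: 0.0
```

```bash
python3 go.py .5796 -.0583 .288
```

```text
t 24.15 pos [ 0.5784 -0.0588  0.3648] gap 0.0799287918753575 tool delta [-0.001   0.0009  0.0768] yaw 16.370725863369653
```

send_rows:
  targets:
    - [-0.001, 0.001, 0.03, 0, 0.08]
    - [0, 0, 0.03, 0, 0.08]
    - [0, 0, 0.0165, 0, 0.08]
    - [0, 0, 0, 0, 0.08]
    - [0, 0, 0, 0, 0.03]
    - [0, 0, 0, 0, 0.03]
    - [0, 0, 0, 0, 0.03]
    - [0, 0, 0, 0, 0.03]
    - [0, 0, 0, 0, 0.03]
    - [0, 0, 0, 0, 0.03]
  grip_force: 20

```text
time: 25.15
ee_pos: [0.5804, -0.0569, 0.2893]
eef_rot: [[-0.96, 0.28, 0.001], [0.28, 0.96, -0.0], [-0.001, 0.0, -1.0]]
wrist_force: [-1.9, 0.1, 2.1]
finger_gap: 0.47
grip_force: 20.0
```

```bash
python3 go.py .5468 .1075 .368;python3 - <<'E'
from h import *
p,d=robot.capture("side");cv2.imwrite("pics/side4.png",cv2.resize(p[140:400,190:450,::-1],None,fx=2,fy=2))
E
```

```text
t 25.15 pos [ 0.5804 -0.0569  0.2893] gap 0.04319330875583844 tool delta [ 0.0782  0.1484 -0.0788] yaw 16.26315512688255
```

View pics/side4.png

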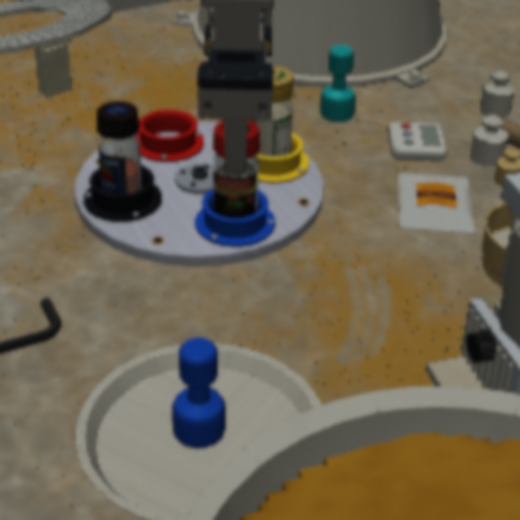

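The plug stands upright in the pan (198,395), the red nest (168,135) is empty and the gripper is on the red jar.

send_rows:
  targets:
    - [0, 0, -0.02, 0, 0.03]
    - [0, 0, -0.03, 0, 0.03]
    - [0, 0, -0.03, 0, 0.03]
    - [0.0195, 0.0371, 0, 0, 0.03]
    - [0.0195, 0.0371, 0, 0, 0.03]
    - [0.0195, 0.0371, 0, 0, 0.03]
    - [0.0195, 0.0371, 0, 0, 0.03]
    - [0, 0, 0, 0, 0.03]
    - [0, 0, 0, 0, 0.03]
    - [0, 0, 0, 0, 0.03]

```text
time: 26.2
ee_pos: [0.547, 0.1063, 0.3686]
eef_rot: [[-0.96, 0.282, -0.0], [0.282, 0.96, -0.001], [-0.0, -0.001, -1.0]]
wrist_force: [0.1, 0.0, -0.7]
finger_gap: 0.47
grip_force: 20.0
```

```bash
python3 go.py .5468 .1075 .2893
```

```text
t 26.2 pos [0.547  0.1063 0.3686] gap 0.043231349420941756 tool delta [0.0006 0.0012 0.0793] yaw 16.36016053165985
```

send_rows:
  targets:
    - [0, 0.001, 0.02, 0, 0.03]
    - [0, 0, 0.02, 0, 0.03]
    - [0, 0, 0.015, 0, 0.03]
    - [0, 0, 0.01, 0, 0.03]
    - [0, 0, 0.01, 0, 0.03]
    - [0, 0, 0.004, 0, 0.03]
    - [0, 0, 0, 0, 0.03]
    - [0, 0, 0, 0, 0.03]

```text
time: 27.0
ee_pos: [0.5474, 0.1084, 0.29]
eef_rot: [[-0.96, 0.28, 0.001], [0.28, 0.96, 0.0], [-0.001, 0.0, -1.0]]
wrist_force: [-0.1, 1.1, -1.2]
finger_gap: 0.47
grip_force: 20.0
```

send_rows:
  targets:
    - [0, 0, 0.001, 0, 0.03]
    - [0, 0, 0, 0, 0.08]
    - [0, 0, 0, 0, 0.08]
    - [0, 0, 0, 0, 0.08]
    - [0, 0, 0, 0, 0.08]
    - [0, 0, -0.01, 0, 0.08]
    - [0, 0, -0.035, 0, 0.08]
    - [0, 0, -0.035, 0, 0.07]
    - [-0.0061, -0.0456, 0, 0, 0.07]
    - [-0.0061, -0.0456, 0, 0, 0.07]

```text
time: 28.0
ee_pos: [0.5336, 0.0177, 0.3706]
eef_rot: [[-0.961, 0.276, 0.003], [0.276, 0.961, 0.001], [-0.003, 0.002, -1.0]]
wrist_force: [0.1, -1.1, -0.2]
finger_gap: 0.759
grip_force: 0.0
```

send_rows:
  targets:
    - [-0.0061, -0.0456, 0, 0, 0.07]
    - [-0.0061, -0.0456, 0, 0, 0.07]
    - [-0.0061, -0.0456, 0, 0, 0.07]
    - [-0.0061, -0.0456, 0, 0, 0.07]
    - [-0.0061, -0.0456, 0, 0, 0.07]
    - [-0.0061, -0.0456, 0, 0, 0.07]
    - [-0.0061, -0.0456, 0, 0, 0.07]
    - [0, 0, 0.04, 0, 0.07]
    - [0, 0, 0, 0, 0.07]
    - [0, 0, 0, 0, 0.07]

```text
time: 29.0
ee_pos: [0.4851, -0.3002, 0.3289]
eef_rot: [[-0.96, 0.279, -0.001], [0.279, 0.96, 0.001], [0.002, 0.001, -1.0]]
wrist_force: [-0.8, -0.5, 1.2]
finger_gap: 0.764
grip_force: 0.0
```

```bash
python3 go.py .4857 -.3007 .2484
```

```text
t 29.0 pos [ 0.4851 -0.3002  0.3289] gap 0.07021605254098867 tool delta [-0.0009 -0.0004  0.0805] yaw 16.22300961287165
```

send_rows:
  targets:
    - [-0.0005, 0, 0.03, 0, 0.07]
    - [0, 0, 0.03, 0, 0.07]
    - [0, 0, 0.0205, 0, 0.07]
    - [0, 0, 0, 0, 0.07]
    - [0, 0, 0, 0, 0.02]
    - [0, 0, 0, 0, 0.02]
    - [0, 0, 0, 0, 0.02]
    - [0, 0, 0, 0, 0.02]
    - [0, 0, 0, 0, 0.02]
    - [0, 0, 0, 0, 0.02]
  grip_force: 25

```text
time: 30.0
ee_pos: [0.4855, -0.3012, 0.2486]
eef_rot: [[-0.96, 0.28, 0.001], [0.28, 0.96, -0.0], [-0.001, -0.0, -1.0]]
wrist_force: [0.2, 0.5, 3.7]
finger_gap: 0.318
grip_force: 25.0
```

```bash
python3 go.py .5793 -.0592 .348
```

```text
t 30.0 pos [ 0.4855 -0.3012  0.2486] gap 0.029192132618334973 tool delta [-0.0223  0.2585 -0.0994] yaw 16.270935566153653
```

send_rows:
  targets:
    - [0, 0, -0.03, 0, 0.02]
    - [0, 0, -0.04, 0, 0.02]
    - [0, 0, -0.03, 0, 0.02]
    - [-0.0037, 0.0432, 0, 0, 0.02]
    - [-0.0037, 0.0432, 0, 0, 0.02]
    - [-0.0037, 0.0432, 0, 0, 0.02]
    - [-0.0037, 0.0432, 0, 0, 0.02]
    - [-0.0037, 0.0432, 0, 0, 0.02]
    - [-0.0037, 0.0432, 0, 0, 0.02]
    - [0, 0, 0, 0, 0.02]

```text
time: 31.0
ee_pos: [0.5811, -0.0509, 0.3473]
eef_rot: [[-0.963, 0.27, -0.0], [0.27, 0.963, 0.003], [0.001, 0.003, -1.0]]
wrist_force: [0.0, 0.4, -1.7]
finger_gap: 0.317
grip_force: 25.0
```

send_rows:
  targets:
    - [0, 0, 0.02, 0, 0.02]
    - [0, 0, 0.01, 0, 0.02]
    - [0, 0, 0, 0, 0.02]
    - [0, 0, 0, 0, 0.02]
    - [0, 0, 0, 0, 0.02]

```text
time: 31.5
ee_pos: [0.5795, -0.059, 0.3188]
eef_rot: [[-0.96, 0.281, 0.001], [0.281, 0.96, -0.0], [-0.001, 0.0, -1.0]]
wrist_force: [0.2, -0.2, -1.3]
finger_gap: 0.316
grip_force: 25.0
```

```bash
python3 go.py .5797 -.0585 .2705
```

```text
t 31.5 pos [ 0.5795 -0.059   0.3188] gap 0.029026769318793267 tool delta [-0.      0.0005  0.0483] yaw 16.313148311063582
```

send_rows:
  targets:
    - [0, 0, 0.015, 0, 0.02]
    - [0, 0, 0.01, 0, 0.02]
    - [0, 0, 0.01, 0, 0.02]
    - [0, 0, 0.01, 0, 0.02]
    - [0, 0, 0.003, 0, 0.02]
    - [0, 0, 0, 0, 0.02]
    - [0, 0, 0, 0, 0.02]

```text
time: 32.2
ee_pos: [0.5794, -0.0587, 0.2706]
eef_rot: [[-0.96, 0.28, -0.0], [0.28, 0.96, 0.0], [0.0, 0.0, -1.0]]
wrist_force: [-2.6, 0.9, 5.8]
finger_gap: 0.315
grip_force: 25.0
```

send_rows:
  targets:
    - [0, 0, 0, 0, 0.08]
    - [0, 0, 0, 0, 0.08]
    - [0, 0, 0, 0, 0.08]
    - [0, 0, 0, 0, 0.08]
    - [0, 0, -0.02, 0, 0.08]
    - [0, 0, -0.04, 0, 0.08]
    - [0, 0, -0.04, 0, 0.08]
    - [0, 0, -0.04, 0, 0.0919]
    - [-0.022, 0.027, 0, 0, 0.0919]
    - [-0.022, 0.027, 0, 0, 0.0919]

```text
time: 33.2
ee_pos: [0.6373, -0.0191, 0.4127]
eef_rot: [[-0.96, 0.281, 0.004], [0.281, 0.96, 0.001], [-0.004, 0.003, -1.0]]
wrist_force: [0.0, 0.3, -0.1]
finger_gap: 0.997
grip_force: 0.0
```

send_rows:
  targets:
    - [0, 0, 0, 0, 0.0919]
    - [0, 0, 0, 0, 0.0919]
    - [0, 0, 0, 0, 0.0919]

```text
time: 33.5
ee_pos: [0.636, -0.0199, 0.4098]
eef_rot: [[-0.96, 0.281, -0.001], [0.281, 0.96, -0.001], [0.001, -0.001, -1.0]]
wrist_force: [-0.2, 0.2, -0.5]
finger_gap: 1.002
grip_force: 0.0
```

```bash
python3 - <<'E'
from h import *
import pickle
s=robot.sense();c=robot.get_calibration("wrist");p,d=robot.capture("wrist")
pickle.dump((s,c,p,d),open("w2.pkl","wb"));
q,e=robot.capture("top");cv2.imwrite("pics/top0.png",q[...,::-1]);np.save("top0.npy",e)
r,_=robot.capture("side")
a=cv2.resize(r[140:300,190:390],(500,400));b=cv2.resize(p[0:320,130:530],(300,240))
im=np.zeros((400,800,3),np.uint8);im[:,:500]=a;im[:240,500:]=b;cv2.imwrite("pics/fin.png",im[...,::-1])
E
sed -i 's/for n in("w1","w2")/for n in("w2",)/; s/black=(.646,.036),red=(.578,-.062),yellow=(.485,.002),plug=(.545,.098)/black=(.4796,.0079),red=(.5467,.1076),yellow=(.6464,.0405),plug=(.5793,-.0592)/' meas.py; python3 meas.py | grep -v nest
```

```text
w2 black uv [288.5      9.6081] ztop 0.1271 xy [0.4818 0.0063] dia 0.0409
w2 red uv [462.5329  67.6826] ztop 0.1279 xy [0.5466 0.1057] dia 0.0488
w2 yellow uv [402.4731 234.6171] ztop 0.1281 xy [0.6449 0.0421] dia 0.0417
w2 plug uv [249.5 184.5] ztop 0.1099 xy [ 0.5798 -0.0567] dia 0.0299
top black uv [276.5407 302.138 ] ztop 0.1282 xy [0.4793 0.0063] dia 0.0396
top plug uv [310.2117 249.8063] ztop 0.1108 xy [ 0.5797 -0.0579] dia 0.0294
tri black [0.4791 0.0068 0.1196] 0.0002894179777592348
tri plug [ 0.58   -0.0578  0.1049] 0.0001417303273572829
```

View pics/fin.png

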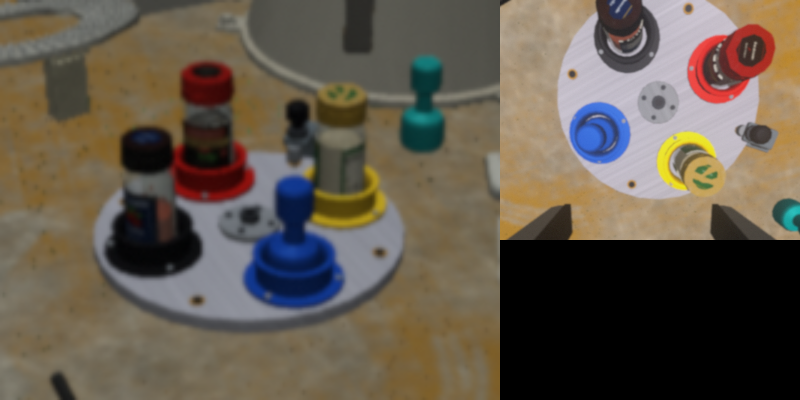

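All four parts stand upright and fully down in the nests of their colours. Their tops are at 0.128 and 0.110, the same as at the start, and they sit within about 2 mm of the nest axes. The gripper is clear.

```bash
python3 -c "
from bench import robot
print(robot.close_job())"
```

```text
the job is handed in; nothing more can be done
None
```

The job is handed in: yellow, black and red jars and the blue plug each stand upright and fully down in their own nests by my last check; no verdict was returned.

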